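# Set the flashlight's battery cap to half-turn and hold it short of the lock

## Task

The aluminium flashlight stands head down in its holder with the battery end open, and its bayonet cap with the orange wing stands nearby. Put the cap into the barrel with its ears through the two notches, feel it down against the battery spring until it seats, then twist it clockwise (seen from above) to the half-turn mark, midway between the notches and the lock (about 40 degrees): the ears must be under the rim, but the cap must never go on into the lock click. Finish while still gripping the cap there, do not let go, and leave the remote, the phone stand and the spare cell where they are.

Things in the scene. Friction and masses are not known exactly. Their poses are not given: they have to be found in the camera images.
- flashlight: Fixed stubby aluminium flashlight, head down in a round pine holder 96 mm across, 22 mm high; head 72 mm across up to height 48 mm, barrel 58 mm across up to its rim at 100 mm. Origin: on the barrel's axis, on the work surface; z up; its +x and -x point at the two notches in the rim.
- rim (a point): Centre of the barrel's mouth, top of the rim, 100 mm up; axes as the flashlight's. The rim is a lip 6 mm thick round a 39 mm hole, with two notches for the cap's ears at +x and -x, each about 13.5 mm wide, out to radius 25.5 mm, marked outside by a blue fin 14 mm wide, out to radius 34 mm. Under the lip is a track 51 mm across.
- half_mark (a point): One yellow dot on the rim, radius 26.6 mm (another is opposite): half-turn, 42 degrees clockwise seen from above (negative about z) from a notch. The ears can turn only clockwise from the notches. A light sprung detent starts to resist at about 52 degrees and clicks behind the ears at about 80; dead stop and red dot at 88.
- spring (a point): Top of the sprung brass disc in the bore, 30 mm across, when free: on the axis, 82 mm above the work surface. It pushes up with 3 N at first touch and 6 N when the cap is fully down, 6 mm lower, where the flange meets the rim.
- cap: Loose battery cap, about 90 g, 65 mm tall, standing on its plug. Origin: centre of the plug's underside; z up. Steel plug 35 mm across (32 in the lowest 5 mm), heights 0 to 24; two ears at +x and -x, 7 mm wide, out to radius 23.5, heights 10 to 15.5; aluminium flange 48 mm across, heights 24 to 31. Half a turn looks the same.
- ear (a point): Outer end of one of the cap's two ears: 23.5 mm along the cap's +x from its axis, 13 mm above the cap's origin. The other ear is opposite; either may go into either notch.
- wing (a point): Middle of the cap's orange grip wing, 48 mm above the cap's origin: 44 mm long along the cap's x (in line with the ears), 14 mm thick along y, heights 31 to 65 mm. With the cap fully down the cap's origin is 76 mm above the flashlight's; with the ears under the lip the spring lifts it to at most 78.5 mm.
- remote: White air-conditioner remote lying flat, 140 (x) x 46 x 18 mm, origin at the centre of its underside. Bystander.
- phone_stand: Green phone stand, foot 85 (x) x 70 mm, 88 mm tall, origin at the centre of its underside. Bystander.
- spare_cell: Spare round battery cell standing on end, 34 mm across, 60 mm tall, origin at the centre of its underside. Bystander.
There are look-alikes about, which are no part of the job. Leave any purple look-alike of the cap alone.

How it is judged:
On the way, in this order (a step that is already met when the one before it is completed fails the run):
1. the cap is down in the barrel against the spring, its ears through the notches and not yet turned (horizontal distance between cap and flashlight below 0.005 m and z of cap in the frame of flashlight below 0.08 m and angle between the x axis of cap and the x axis of flashlight, either way round below 0.35 rad), for 0.05 s.
2. the cap is turned clockwise under the rim to about half-turn (horizontal distance between cap and flashlight below 0.005 m and z of cap in the frame of flashlight below 0.081 m and angle between the x axis of cap and the x axis of flashlight, either way round above 0.47 rad and ((x of ear in the frame of flashlight above 0 m and y of ear in the frame of flashlight below 0 m) or (x of ear in the frame of flashlight below 0 m and y of ear in the frame of flashlight above 0 m))), for 0.1 s.
At the end, for the whole second after the job is handed in: Cap in the barrel within 5 mm of its axis, upright within 0.12 rad, origin 72 to 81 mm above the flashlight's, turned clockwise 0.47 to 1.0 rad from the notches, still (below 0.2 rad/s), gripped by the fingers with over 2 N; remote, stand and spare cell within 30 mm of their start (all of step 2 and z of cap in the frame of flashlight above 0.072 m and angle between the z axis of cap and the z axis of flashlight, either way round below 0.12 rad and angle between the x axis of cap and the x axis of flashlight, either way round below 1 rad and angular speed of cap below 0.2 rad/s and contact force between the fingers and cap above 2 N and distance of each of remote, phone_stand, spare_cell from where it was at the start of the episode below 0.03 m); the arm keeps its last pose, push and grip.
It fails at once if the cap is turned on into the lock click (more than 1.25 rad, 72 degrees) (horizontal distance between cap and flashlight below 0.006 m and z of cap in the frame of flashlight below 0.081 m and angle between the x axis of cap and the x axis of flashlight, either way round above 1.25 rad).
It fails at once if a bystander is pushed away or knocked over (distance of any of remote, phone_stand, spare_cell from where it was at the start of the episode above 0.03 m or angle between any of spare_cell, phone_stand's own z axis and vertical above 0.5 rad).
It also fails if it takes over 48 s, if anything falls off the work surface, if the arm or the gripper's body presses on something with over 40 N, if the wrist force passes 120 N, or if a joint passes its speed limit or range.

## Robot

A 7-joint arm with a two-finger parallel gripper is mounted at the origin on the work surface. World frame = base frame: x ahead of the robot, y to its left, z up, the work surface at z = 0. Lengths are in m, angles in rad, forces in N, time in s.
With the tool pointing down it reaches from about 0.4 to 0.875 m from the base axis. Payload 19.3 kg.
Tool frame: the origin (TCP) lies at the very end of the fingers, on their centre line; the grasp point (between the pads) lies 19 mm behind it; z points along the fingers, x is the direction in which the jaws open and shut, and the axes are right-handed (so a half turn about z gives the same grasp; the last joint's range is limited). The gripper opens to 85 mm and grips with 20 to 120 N. Pads are 22 mm wide; open, the fingers measure 114 mm over their backs; the gripper's body (76 mm by 85 mm) begins 54 mm behind the grasp point. The pads swing forward as they close: fully open they stand 13 mm farther back than shut.
Start: joints at [1.12, 0.521, -0.036, 1.599, 0.021, 1.021, -0.113], TCP at [0.232, -0.58, 0.231] pointing down, gripper open.
Joint ranges: [-2.91, 2.91], [-0.3, 2.13], [-1.5, 1.42], [0.17, 2.43], [-1.26, 4.41], [0.16, 1.93], [-2.52, 2.52]. Speed limits (rad/s): [1.89, 1.89, 2.39, 2.39, 3.01, 3.01, 3.01].

## Interface

Orientations are given as [roll, pitch, yaw] about the fixed x, y, z axes, in that order (R = Rz(yaw) Ry(pitch) Rx(roll)).
In Python, from workcell import bot gives the robot as it stands.
- The arm moves only by the tool jog_arm, never from a script. Its argument "increments" is a list of rows, each an object of numbers: "wx", "wy", "wz": the turn, a rotation vector about the tool's x, y, z in degrees; "x", "y", "z": the shift along the tool's x, y, z in cm; "claw": the opening in per cent of the stroke, from 0 (shut) to 100 (fully open). A call has 1 to 10 rows; each row is the pose to reach, as a shift and turn from the pose measured when the call began, along the tool's axes at that moment; what a row does not reach only later rows make up. A row lasts 1/8 s, in which the tool goes at most 62.5 mm and 10.7 degrees, less where a joint would pass 70% of its speed; a pose out of reach is approached as far as the arm can. A call with a gripper value outside its range is refused whole. The fingers move at their own pace and stop on an object; "squeeze" is the grip in N (left out, the last holds). Time passes only in rows, so rows that repeat a pose let the fingers close. It gives the time, the measured TCP pose, the force and the opening at its end, in the units of the state.
- bot.observe(): the state, without advancing time (a new reading comes with each control period).
- bot.grab_frame(name): name is "side" or "top"; returns a dict with "pixels" (420x560x3 uint8, red, green, blue), "fov_y" (degrees; the focal length in pixels is half the picture's height over the tangent of half this angle, whatever the lens; pixels are square), "cx", "cy" (the principal point, pixels), "origin" and "orientation" of the camera in the world. Camera axes: x right, y down, z forward; pixel columns grow to the right and rows downward; lengths in m; the calibration is good to about 2 mm. A picture is of the moment at which its call begins. There is no depth.
- bot.job_done(): hands the job in, once; it reports no verdict.
The state is a dict: "clock": time; "qpos": joint angles; "qd": joint speeds; "joint_efforts": joint torques, N m; "position": TCP position; "tool_rot": TCP orientation; "force": force on the tool from outside, world axes, zero at the start; "moment": the same for the moment, N m; "grip_width": finger opening in m.
Only numpy, scipy, OpenCV 4.12 (cv2) and the standard library are available. Lean on these libraries where they do the work, as an engineer would, in place of code of your own. Each camera call takes 0.05 s, during which the arm holds its last target.

## Working session

There is one attempt and no reset: what is moved stays moved. The work goes in short steps, Python scripts to look and compute and a tool call to move; the robot and the scene stay as the last step left them, time stands still between calls to the robot, and variables do not carry over. Pictures are saved under pics/ and viewed, and the job is handed in when it is done.

Besides the shell and the picture viewer there is one more tool, called after ">>>" as a command line: name --argument value ..., lists and objects as JSON in quotes. jog_arm: Moves the arm, as the interface text tells. Its arguments: {"type":"object","properties":{"increments":{"type":"array","items":{"type":"object","properties":{"wx":{"type":"number"},"wy":{"type":"number"},"wz":{"type":"number"},"x":{"type":"number"},"y":{"type":"number"},"z":{"type":"number"},"claw":{"type":"number"}}}},"squeeze":{"type":"number"}},"required":["increments"]}

```bash
mkdir -p pics
python3 - <<'E'
from workcell import bot
import cv2
print(bot.observe())
for n in("side","top"):
    f=bot.grab_frame(n); cv2.imwrite(f"pics/{n}0.png",f["pixels"][:,:,::-1])
    print({k:v for k,v in f.items() if k!="pixels"})
E
```

```text
{'clock': 0.0, 'qpos': array([ 1.11983779,  0.52203216, -0.03632014,  1.60000639,  0.0211912 ,
        1.02110477, -0.11281921]), 'qd': array([ 6.69392339e-04, -5.58513916e-04, -1.16786513e-03,  8.36408349e-04,
        2.90861108e-04,  1.20259043e-03,  7.40617712e-05]), 'joint_efforts': array([-1.50871278e-03, -9.27110553e+01,  1.97883099e+00, -3.69936311e+01,
        1.75639131e-02,  8.25243071e-03,  9.27771993e-06]), 'position': array([ 0.2321014 , -0.5799354 ,  0.23071509]), 'tool_rot': array([ 3.14151282e+00,  1.16324570e-03, -1.19007794e+00]), 'force': array([0.71446767, 0.28321527, 0.15921851]), 'moment': array([ 0.04474908,  0.04084604, -0.03965639]), 'grip_width': 0.08550640250690097}
{'fov_y': 47.35352938397959, 'cx': 280.5189897687028, 'cy': 210.62180751332215, 'origin': array([ 0.53723887, -0.78274003,  0.70591868]), 'orientation': array([-2.23962471,  0.01853269, -0.07870548])}
{'fov_y': 45.36030314122647, 'cx': 274.556083245893, 'cy': 204.27431466014, 'origin': array([0.363643  , 0.00437546, 1.18070794]), 'orientation': array([-2.92726335e+00, -1.78414623e-03, -1.54704094e+00])}
```

View pics/side0.png

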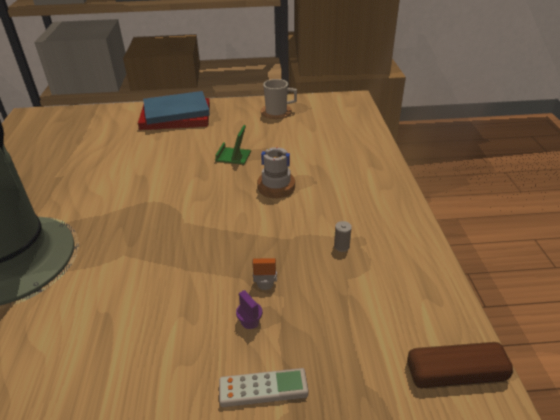

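View pics/top0.png

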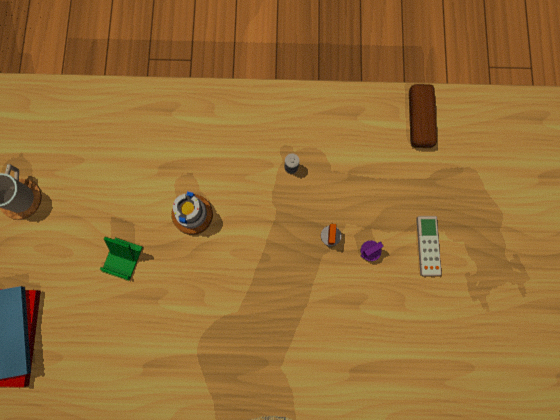

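Side view: the orange-winged cap is at about (264,272), the purple look-alike at (249,310), the flashlight at (276,168) and the cell at (342,237). Top view: the cap is at (331,236), the flashlight at (188,210), the cell at (292,163), the phone stand at (122,258) and the remote at (429,246). Next I'll measure with enlarged crops.

```bash
cat > h.py <<'E'
import numpy as np, cv2
from scipy.spatial.transform import Rotation as Ro
from workcell import bot
class Cam:
    def __init__(s,n,save=None):
        f=bot.grab_frame(n); s.im=f["pixels"]; s.R=Ro.from_euler('xyz',f["orientation"]).as_matrix()
        s.o=np.array(f["origin"]); s.f=s.im.shape[0]/2/np.tan(np.radians(f["fov_y"])/2); s.c=np.array([f["cx"],f["cy"]])
        if save: cv2.imwrite(save,s.im[:,:,::-1])
        s.hsv=cv2.cvtColor(s.im,cv2.COLOR_RGB2HSV)
    def ray(s,p):
        d=s.R@np.r_[(np.asarray(p,float)-s.c)/s.f,1]; return d/np.linalg.norm(d)
    def onz(s,p,z):
        d=s.ray(p); return s.o+d*(z-s.o[2])/d[2]
    def proj(s,P):
        q=s.R.T@(np.asarray(P)-s.o); return q[:2]/q[2]*s.f+s.c
    def blobs(s,lo,hi,mina=8):
        m=cv2.inRange(s.hsv,np.array(lo),np.array(hi))
        n,l,st,ce=cv2.connectedComponentsWithStats(m)
        return [(st[i].tolist(),ce[i].round(2).tolist(),np.argwhere(l==i)[:,::-1]) for i in range(1,n) if st[i][4]>=mina]
    def crop(s,c,r,name,k=8):
        x,y=int(c[0]),int(c[1]); a=s.im[max(0,y-r):y+r,max(0,x-r):x+r,::-1]
        cv2.imwrite(name,cv2.resize(a,None,fx=k,fy=k,interpolation=cv2.INTER_CUBIC))
def tri(c1,p1,c2,p2):
    d1,d2=c1.ray(p1),c2.ray(p2); t=np.linalg.lstsq(np.c_[d1,-d2],c2.o-c1.o,rcond=None)[0]
    a,b=c1.o+d1*t[0],c2.o+d2*t[1]; return (a+b)/2,np.linalg.norm(a-b)
E
python3 - <<'E'
from h import *
T=Cam("top");S=Cam("side")
for n,c in(("T",T),("S",S)):
    for nm,lo,hi in(("orange",(3,170,90),(14,255,255)),("blue",(105,100,40),(125,255,255)),("yellow",(22,200,120),(32,255,255)),("purple",(130,100,40),(155,255,255))):
        print(n,nm,[(b[0],b[1]) for b in c.blobs(lo,hi,4) if b[0][4]<2000][:14])
T.crop((188,210),32,"pics/t_fl.png");T.crop((331,236),30,"pics/t_cap.png")
S.crop((276,168),32,"pics/s_fl.png");S.crop((264,272),30,"pics/s_cap.png")
a=[cv2.resize(cv2.imread(f"pics/{q}.png"),(390,290 if 0 else 300)) for q in("t_fl","t_cap","s_fl","s_cap")]
cv2.imwrite("pics/crops0.png",np.vstack([np.hstack(a[:2]),np.hstack(a[2:])]))
E
```

```text
T orange [([99, 0, 4, 3, 6], [100.0, 0.5]), ([149, 1, 4, 9, 16], [150.62, 5.38]), ([162, 0, 3, 2, 4], [163.25, 0.25]), ([173, 0, 3, 2, 4], [173.75, 0.25]), ([300, 0, 6, 4, 12], [302.33, 1.58]), ([313, 0, 6, 11, 22], [316.27, 5.27]), ([361, 0, 17, 30, 210], [368.3, 12.29]), ([376, 0, 3, 3, 5], [377.0, 1.0]), ([520, 0, 5, 2, 6], [522.17, 0.33]), ([526, 0, 6, 6, 13], [528.62, 1.92]), ([535, 0, 7, 14, 37], [538.35, 6.81]), ([532, 2, 4, 4, 8], [533.75, 3.75]), ([377, 10, 3, 9, 14], [377.79, 13.64]), ([157, 24, 3, 4, 7], [158.29, 25.29])]
T blue [([187, 192, 7, 6, 28], [189.68, 194.07]), ([179, 217, 8, 7, 37], [182.32, 219.7])]
T yellow [([182, 202, 11, 12, 91], [186.46, 207.1])]
T purple [([361, 241, 22, 20, 339], [371.03, 250.21])]
S orange [([208, 99, 1, 4, 4], [208.0, 100.5]), ([138, 109, 5, 14, 16], [140.19, 115.62]), ([198, 117, 10, 3, 16], [202.69, 118.38]), ([190, 119, 7, 2, 9], [193.33, 119.67]), ([253, 258, 23, 9, 150], [263.93, 261.29]), ([229, 379, 3, 3, 8], [229.88, 379.88]), ([229, 386, 3, 3, 8], [229.88, 386.88]), ([229, 394, 3, 3, 7], [230.0, 394.71])]
S blue [([262, 152, 3, 3, 7], [263.0, 153.0]), ([286, 154, 3, 3, 8], [287.12, 154.88])]
S yellow []
S purple [([240, 291, 21, 26, 159], [249.64, 301.35]), ([238, 307, 2, 4, 5], [238.4, 308.4]), ([237, 312, 8, 10, 39], [240.1, 316.51])]
```

View pics/crops0.png

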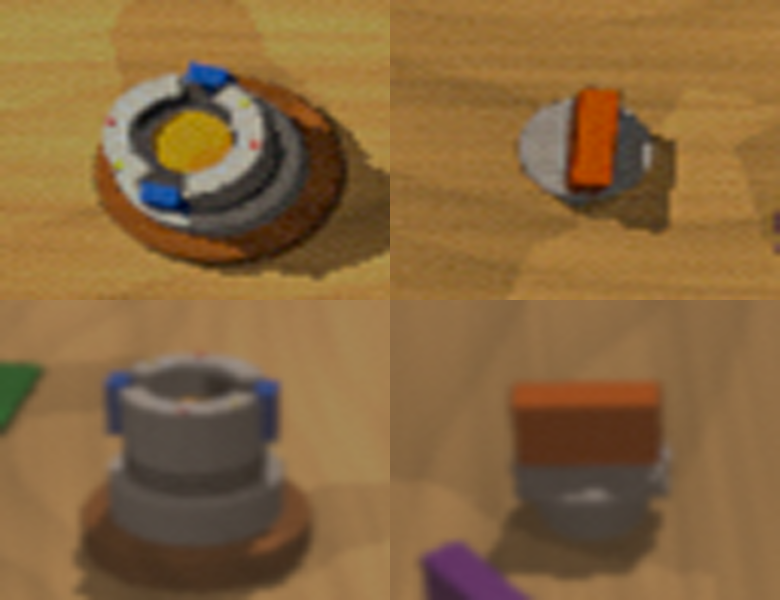

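Run:
```python
from h import *
T=Cam("top");S=Cam("side")
np.set_printoptions(precision=4,suppress=True)
def pr(n,v): print(n,np.round(v,4))
# wing
for c,n in((T,"T"),(S,"S")):
    for lo in (90,140,170,200):
        b=[x for x in c.blobs((3,150,lo),(16,255,255),20) if (abs(x[1][0]-(331 if n=="T" else 264))<15 and abs(x[1][1]-(236 if n=="T" else 265))<15)]
        for x in b:
            P=np.array([c.onz(p,.065) for p in x[2]])[:,:2]
            r=cv2.minAreaRect((P*1000).astype(np.float32))
            u=np.linalg.svd(P-P.mean(0))[2][0]
            print(n,lo,x[0],"mean",P.mean(0),"rect",np.round(r[0],1),np.round(r[1],1),"yaw",np.degrees(np.arctan2(u[1],u[0])))
# rim: light gray mask in top
hs=T.hsv[170:250,150:230]
m=cv2.inRange(hs,np.array((0,0,150)),np.array((180,60,255)))
ys,xs=np.nonzero(m); P=np.array([T.onz((x+150,y+170),.1) for x,y in zip(xs,ys)])[:,:2]
r=cv2.minEnclosingCircle((P*1000).astype(np.float32)); print("rim px",len(P),P.mean(0),"circ",r)
fs=[]
for x in T.blobs((105,100,40),(125,255,255),10):
    P=np.array([T.onz(p,.1) for p in x[2]])[:,:2]; fs.append(P.mean(0)); print("fin",P.mean(0),np.ptp(P,0))
    print("  V",sorted(T.hsv[p[1],p[0],2] for p in x[2]))
print("mid",(fs[0]+fs[1])/2,np.linalg.norm(fs[0]-fs[1]),np.degrees(np.arctan2(*(fs[0]-fs[1])[::-1])))
# disc
x=T.blobs((18,180,120),(32,255,255),60)
for b in x:
  if abs(b[1][0]-186)<10:
    P=np.array([T.onz(p,.082) for p in b[2]])[:,:2]; print("disc",P.mean(0),np.ptp(P,0))
# cell
```

```text
T 90 [328, 223, 9, 20, 136] mean [ 0.5446 -0.1224] rect [ 544.7 -122.3] [15.9 44.5] yaw 174.2248107664225
T 140 [329, 223, 7, 20, 109] mean [ 0.5446 -0.1229] rect [ 544.9 -122.8] [12.4 44.1] yaw 175.24374628718243
T 170 [330, 224, 6, 18, 80] mean [ 0.544  -0.1226] rect [ 544.7 -122.7] [10.9 39.2] yaw 176.8387793825884
S 90 [252, 258, 24, 14, 182] mean [ 0.5447 -0.1258] rect [ 544. -133.] [34.8 44. ] yaw -3.002581551354135
S 140 [253, 258, 22, 5, 108] mean [ 0.5445 -0.1215] rect [ 544.7 -121.6] [10.9 40.6] yaw -5.036138309028617
rim px 208 [0.5866 0.2049] circ ((582.5850830078125, 205.43551635742188), 35.05047607421875)
fin [0.6173 0.1959] [0.0113 0.0137]
  V [np.uint8(50), np.uint8(58), np.uint8(63), np.uint8(67), np.uint8(73), np.uint8(73), np.uint8(76), np.uint8(100), np.uint8(116), np.uint8(120), np.uint8(122), np.uint8(138), np.uint8(141), np.uint8(143), np.uint8(147), np.uint8(147), np.uint8(150), np.uint8(152), np.uint8(153), np.uint8(153), np.uint8(154), np.uint8(154), np.uint8(155), np.uint8(156), np.uint8(157), np.uint8(157), np.uint8(157), np.uint8(160), np.uint8(160)]
fin [0.5596 0.209 ] [0.0131 0.0161]
  V [np.uint8(44), np.uint8(51), np.uint8(59), np.uint8(60), np.uint8(64), np.uint8(66), np.uint8(67), np.uint8(81), np.uint8(85), np.uint8(90), np.uint8(94), np.uint8(105), np.uint8(117), np.uint8(124), np.uint8(125), np.uint8(135), np.uint8(138), np.uint8(139), np.uint8(139), np.uint8(140), np.uint8(144), np.uint8(146), np.uint8(149), np.uint8(152), np.uint8(152), np.uint8(153), np.uint8(154), np.uint8(154), np.uint8(156), np.uint8(157), np.uint8(157), np.uint8(158), np.uint8(160), np.uint8(160), np.uint8(160), np.uint8(160)]
mid [0.5884 0.2025] 0.059143686085399445 -12.740713226431724
disc [0.5902 0.2032] [0.0276 0.025 ]
```

```bash
cat >> h.py <<'E'
def inc(p,yaw_deg):
    s=bot.observe(); R=Ro.from_euler('xyz',s["tool_rot"]); Rt=Ro.from_euler('xyz',[np.pi,0,np.radians(yaw_deg)])
    d=R.inv().apply(np.array(p)-s["position"])*100; w=np.degrees((R.inv()*Rt).as_rotvec())
    print("xyz cm",d.round(2),"w deg",w.round(2))
def st():
    s=bot.observe(); print("t",round(s["clock"],2),"pos",s["position"].round(4),"rpy",np.degrees(s["tool_rot"]).round(2),"F",s["force"].round(1),"M",s["moment"].round(2),"grip",round(s["grip_width"],4),"q",s["qpos"].round(2))
E
python3 - <<'E'
from h import *
T=Cam("top");S=Cam("side")
print("purple",T.onz((371,250),.05)); print("cell",T.onz((292,158),.06)); print("stand",T.onz((122,250),.05)); 
for P in([.5885,.203,.1],[.5447,-.1225,.065],[.6173,.1959,.1],[.5596,.209,.1]): print(T.proj(P),S.proj(P))
st()
inc([.5447,-.1225,.16],85.2)
E
```

```text
purple [ 0.50932843 -0.21209651  0.05      ]
cell [ 0.71882934 -0.02982883  0.06      ]
stand [0.49585099 0.34989436 0.05      ]
[185.76361725 206.78776367] [274.20289468 153.92261762]
[332.07713727 232.52589578] [263.45656084 260.31098131]
[189.77271462 194.12008041] [286.4102363  154.78868012]
[182.20991645 219.6530995 ] [262.0632218  153.30395074]
t 0.4 pos [ 0.2322 -0.5802  0.2312] rpy [ 1.800e+02  1.000e-02 -6.818e+01] F [-0.3 -0.5  0.3] M [-0.02  0.   -0.  ] grip 0.0854 q [ 1.12  0.52 -0.04  1.6   0.02  1.02 -0.11]
xyz cm [-30.88 -46.02   7.13] w deg [-2.0000e-02  0.0000e+00 -1.5338e+02]
```

>>> jog_arm --increments '[{"x": -5, "y": -7, "z": 0, "wz": -10, "claw": 50}, {"x": -10, "y": -15, "z": 0, "wz": -20, "claw": 50}, {"x": -15, "y": -22, "z": 0, "wz": -30, "claw": 50}, {"x": -20, "y": -29, "z": 0, "wz": -40, "claw": 50}, {"x": -24, "y": -35, "z": 1, "wz": -50, "claw": 50}, {"x": -27, "y": -40, "z": 2, "wz": -60, "claw": 50}, {"x": -29, "y": -43, "z": 3, "wz": -70, "claw": 50}, {"x": -30.5, "y": -45, "z": 4, "wz": -80, "claw": 50}, {"x": -30.9, "y": -46, "z": 5, "wz": -90, "claw": 50}, {"x": -30.9, "y": -46, "z": 6, "wz": -100, "claw": 50}]'

```text
schema error: expected keys wx, wy, wz, x, y, z, claw
```

Run:
```python
from h import *
st(); inc([.5447,-.1225,.13],85.2)
```

```text
t 0.4 pos [ 0.2322 -0.5802  0.2312] rpy [ 1.800e+02  1.000e-02 -6.818e+01] F [-0.3 -0.5  0.3] M [-0.02  0.   -0.  ] grip 0.0854 q [ 1.12  0.52 -0.04  1.6   0.02  1.02 -0.11]
xyz cm [-30.88 -46.02  10.13] w deg [-2.0000e-02  0.0000e+00 -1.5338e+02]
```

All keys are required in each row.

>>> jog_arm --increments '[{"wx": 0, "wy": 0, "x": -5, "y": -7, "z": 0, "wz": -10, "claw": 50}, {"wx": 0, "wy": 0, "x": -10, "y": -15, "z": 0, "wz": -20, "claw": 50}, {"wx": 0, "wy": 0, "x": -15, "y": -22, "z": 0, "wz": -30, "claw": 50}, {"wx": 0, "wy": 0, "x": -20, "y": -29, "z": 0, "wz": -40, "claw": 50}, {"wx": 0, "wy": 0, "x": -24, "y": -35, "z": 1, "wz": -50, "claw": 50}, {"wx": 0, "wy": 0, "x": -27, "y": -40, "z": 2, "wz": -60, "claw": 50}, {"wx": 0, "wy": 0, "x": -29, "y": -43, "z": 3, "wz": -70, "claw": 50}, {"wx": 0, "wy": 0, "x": -30.5, "y": -45, "z": 4, "wz": -80, "claw": 50}, {"wx": 0, "wy": 0, "x": -30.9, "y": -46, "z": 5, "wz": -90, "claw": 50}, {"wx": 0, "wy": 0, "x": -30.9, "y": -46, "z": 6, "wz": -100, "claw": 50}]'

```text
clock: 1.65
position: [0.5463, -0.1177, 0.1705]
tool_rot: [-3.14, -0.002, 0.567]
force: [-0.9, -1.8, -0.6]
grip_width: 0.0426
```

Run:
```python
from h import *
st(); inc([.5447,-.1225,.13],85.2)
```

```text
t 1.65 pos [ 0.5463 -0.1177  0.1705] rpy [-1.799e+02 -1.000e-01  3.249e+01] F [-0.9 -1.8 -0.6] M [0.   0.02 0.02] grip 0.0426 q [ 0.5   0.54 -0.55  1.82  0.35  0.88  0.36]
xyz cm [-0.4   0.33  4.05] w deg [-4.000e-02 -1.300e-01 -5.271e+01]
```

>>> jog_arm --increments '[{"wx": 0, "wy": 0, "x": -0.4, "y": 0.33, "z": 0, "wz": -10, "claw": 50}, {"wx": 0, "wy": 0, "x": -0.4, "y": 0.33, "z": 1, "wz": -20, "claw": 50}, {"wx": 0, "wy": 0, "x": -0.4, "y": 0.33, "z": 2, "wz": -30, "claw": 50}, {"wx": 0, "wy": 0, "x": -0.4, "y": 0.33, "z": 3, "wz": -40, "claw": 50}, {"wx": 0, "wy": 0, "x": -0.4, "y": 0.33, "z": 4, "wz": -50, "claw": 50}, {"wx": 0, "wy": -0.1, "x": -0.4, "y": 0.33, "z": 4, "wz": -52.7, "claw": 50}, {"wx": 0, "wy": -0.1, "x": -0.4, "y": 0.33, "z": 4, "wz": -52.7, "claw": 50}, {"wx": 0, "wy": -0.1, "x": -0.4, "y": 0.33, "z": 4, "wz": -52.7, "claw": 50}]'

```text
clock: 2.65
position: [0.5448, -0.1226, 0.1306]
tool_rot: [-3.141, -0.001, 1.485]
force: [0.4, -1.0, 0.2]
grip_width: 0.0425
```

Run:
```python
from h import *
st(); inc([.5447,-.1225,.036],85.2)
T=Cam("top");S=Cam("side")
a=[]
for c,p,n in((T,(332,232),"a"),(S,(264,258),"b")):
    c.crop(p,32,f"pics/1{n}.png",6); a.append(cv2.imread(f"pics/1{n}.png"))
cv2.imwrite("pics/crops1.png",np.hstack(a))
```

```text
t 2.65 pos [ 0.5448 -0.1226  0.1306] rpy [-1.7999e+02 -4.0000e-02  8.5110e+01] F [ 0.4 -1.   0.2] M [ 0.03  0.   -0.  ] grip 0.0425 q [ 0.64  0.65 -0.74  1.84  0.56  0.88  1.11]
xyz cm [ 0.   -0.    9.46] w deg [-0.01 -0.04 -0.09]
```

View pics/crops1.png

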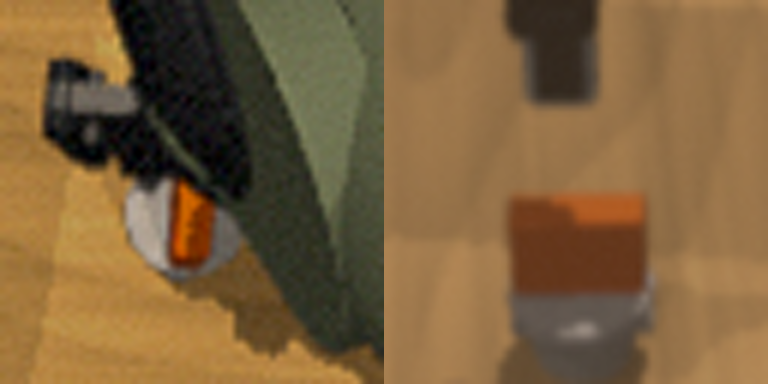

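Run:
```python
from h import *
S=Cam("side")
p=bot.observe()["position"]
for P in (p,[.5447,-.1225,.065],p+[0,-.02,.0]):
  q=S.proj(P); print(q,(q-(264-32,258-32))*6)
```

```text
[262.01505454 234.4247529 ] [180.09032725  50.54851739]
[263.45656084 260.31098131] [188.73936506 205.86588786]
[262.55470058 241.74455087] [183.32820349  94.4673052 ]
```

The side crop shows the near finger at about column 561 and the wing at about 577, so the fingers sit about 2 mm too far left along the wing. I'll shift slightly and descend.

>>> jog_arm --increments '[{"wx": 0, "wy": 0, "x": 0, "y": 0.15, "z": 3, "wz": 0, "claw": 50}, {"wx": 0, "wy": 0, "x": 0, "y": 0.15, "z": 6, "wz": 0, "claw": 50}, {"wx": 0, "wy": 0, "x": 0, "y": 0.15, "z": 8, "wz": 0, "claw": 50}, {"wx": 0, "wy": 0, "x": 0, "y": 0.15, "z": 9.4, "wz": 0, "claw": 50}, {"wx": 0, "wy": 0, "x": 0, "y": 0.15, "z": 9.4, "wz": 0, "claw": 50}, {"wx": 0, "wy": 0, "x": 0, "y": 0.15, "z": 9.4, "wz": 0, "claw": 50}]'

```text
clock: 3.55
position: [0.5467, -0.1226, 0.0374]
tool_rot: [3.141, -0.001, 1.486]
force: [0.1, -0.4, 0.8]
grip_width: 0.0427
```

>>> jog_arm --increments '[{"wx": 0, "wy": 0, "x": 0, "y": 0, "z": 0, "wz": 0, "claw": 10}, {"wx": 0, "wy": 0, "x": 0, "y": 0, "z": 0, "wz": 0, "claw": 5}, {"wx": 0, "wy": 0, "x": 0, "y": 0, "z": 0, "wz": 0, "claw": 5}, {"wx": 0, "wy": 0, "x": 0, "y": 0, "z": 0, "wz": 0, "claw": 5}]' --squeeze 40

```text
clock: 4.05
position: [0.5471, -0.1228, 0.0379]
tool_rot: [3.14, -0.0, 1.486]
force: [-0.6, -1.1, 6.8]
grip_width: 0.0131
```

Run:
```python
from h import *
st()
S=Cam("side"); S.crop((264,258),32,"pics/2.png",8)
```

```text
t 4.05 pos [ 0.5471 -0.1228  0.0379] rpy [ 1.7991e+02 -1.0000e-02  8.5140e+01] F [-0.6 -1.1  6.8] M [-0.15  0.17 -0.04] grip 0.0131 q [ 0.56  0.78 -0.64  1.88  0.69  0.72  1.  ]
```

View pics/2.png

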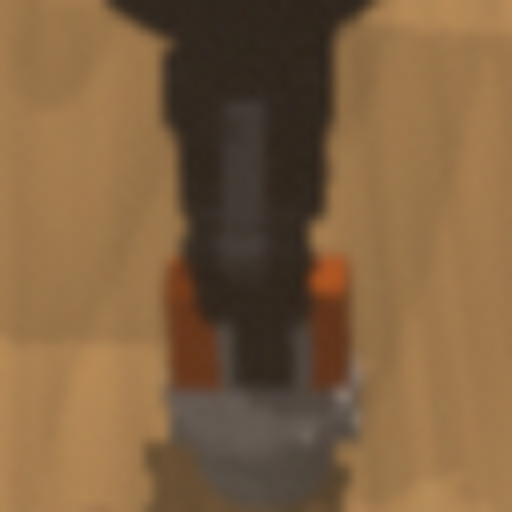

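>>> jog_arm --increments '[{"wx": 0, "wy": 0, "x": 0, "y": 0, "z": -1, "wz": 0, "claw": 5}, {"wx": 0, "wy": 0, "x": 0, "y": 0, "z": -4, "wz": 0, "claw": 5}, {"wx": 0, "wy": 0, "x": 0, "y": 0, "z": -8, "wz": 0, "claw": 5}, {"wx": 0, "wy": 0, "x": 0, "y": 0, "z": -12, "wz": 0, "claw": 5}, {"wx": 0, "wy": 0, "x": 0, "y": 0, "z": -15, "wz": 0, "claw": 5}, {"wx": 0, "wy": 0, "x": 0, "y": 0, "z": -15, "wz": 0, "claw": 5}]' --squeeze 60

```text
clock: 4.85
position: [0.5476, -0.1229, 0.1903]
tool_rot: [3.137, 0.001, 1.486]
force: [-0.3, -0.2, -1.0]
grip_width: 0.013
```

Run:
```python
from h import *
st(); inc([.5908,.2026,.168],77.3)
```

```text
t 4.85 pos [ 0.5476 -0.1229  0.1903] rpy [1.7971e+02 3.0000e-02 8.5130e+01] F [-0.3 -0.2 -1. ] M [-0.01 -0.01 -0.04] grip 0.013 q [ 0.67  0.57 -0.79  1.79  0.49  0.98  1.17]
xyz cm [32.8   1.52  2.22] w deg [0.29 0.01 7.83]
```

>>> jog_arm --increments '[{"wx": 0, "wy": 0, "x": 4, "y": 0, "z": 0, "wz": 1, "claw": 5}, {"wx": 0, "wy": 0, "x": 10, "y": 0.5, "z": 0, "wz": 3, "claw": 5}, {"wx": 0, "wy": 0, "x": 16, "y": 1, "z": 0, "wz": 5, "claw": 5}, {"wx": 0, "wy": 0, "x": 22, "y": 1.5, "z": 0, "wz": 7, "claw": 5}, {"wx": 0.3, "wy": 0, "x": 27, "y": 1.5, "z": 0, "wz": 7.8, "claw": 5}, {"wx": 0.3, "wy": 0, "x": 31, "y": 1.5, "z": 0.5, "wz": 7.8, "claw": 5}, {"wx": 0.3, "wy": 0, "x": 32.8, "y": 1.5, "z": 1.5, "wz": 7.8, "claw": 5}, {"wx": 0.3, "wy": 0, "x": 32.8, "y": 1.5, "z": 2.2, "wz": 7.8, "claw": 5}, {"wx": 0.3, "wy": 0, "x": 32.8, "y": 1.5, "z": 2.2, "wz": 7.8, "claw": 5}, {"wx": 0.3, "wy": 0, "x": 32.8, "y": 1.5, "z": 2.2, "wz": 7.8, "claw": 5}]'

```text
clock: 6.1
position: [0.5909, 0.2012, 0.1683]
tool_rot: [3.141, 0.001, 1.348]
force: [0.4, -0.3, -0.8]
grip_width: 0.0127
```

Run:
```python
from h import *
st(); inc([.5908,.2026,.168],77.3)
T=Cam("top","pics/t3.png");S=Cam("side","pics/s3.png")
a=[]
for c,p,n in((T,(187,206),"a"),(S,(274,145),"b")):
    c.crop(p,32,f"pics/3{n}.png",6); a.append(cv2.imread(f"pics/3{n}.png"))
cv2.imwrite("pics/crops3.png",np.hstack(a))
```

```text
t 6.1 pos [0.5909 0.2012 0.1683] rpy [1.7999e+02 4.0000e-02 7.7230e+01] F [ 0.4 -0.3 -0.8] M [-0.01 -0.01 -0.05] grip 0.0127 q [ 0.05  0.69 -0.73  1.63  0.52  1.03  0.5 ]
xyz cm [ 0.14 -0.04  0.03] w deg [ 0.01  0.04 -0.07]
```

View pics/crops3.png

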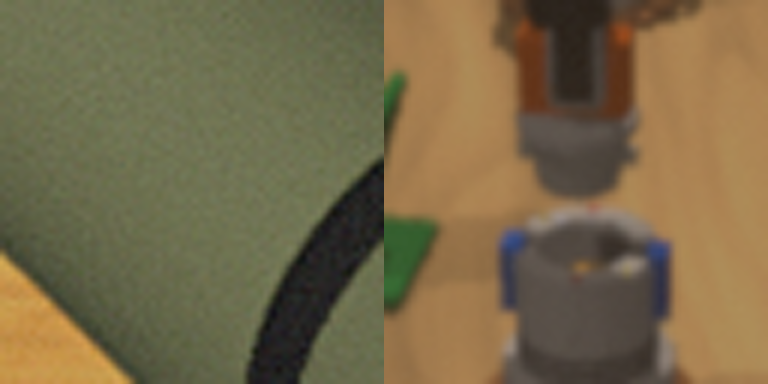

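Run:
```python
from h import *
S=Cam("side")
g=S.im.astype(float)
# profile rows, compute saturation
hs=S.hsv
for r in list(range(113,148,2))+list(range(150,182,2)):
    print(r,' '.join(f"{v:3d}" for v in hs[r,248:302,1]))
tz=.1683-.0379; 
for z,y in((tz+.012,.2012-.0175),(tz+.0275,.2012-.024),(tz+.048,.194),(.075,.203-.029),(.06,.174)):
    print(z,S.proj([.5891,y,z]),S.proj([.5901,y,z]))
```

```text
113 132 131 133 132 130 130 132 131 133 132 134 132 135 138 136 135 137 122  99  95  79  78  83  87  81  81  95 101  99  91  87  75  77  71  78  96 105 121 133 143 142 142 136 134 128 130 130 131 132 132 132 132 132 132
115 134 131 131 132 129 129 129 131 132 133 134 132 130 129 130 131 143 144 121 101  99  91  95  87  93  85  91 106  99  95  91  99 116 126 133 136 138 141 139 136 131 129 130 130 130 128 131 133 133 131 134 132 133 134
117 131 132 133 133 130 129 129 129 130 134 131 133 132 126 130 139 168 187 184 163 127  88  89  99 110  91  96  96  83  77 111 167 183 188 185 163 140 137 132 134 133 133 131 131 131 131 136 134 132 132 131 132 131 134
119 133 132 134 133 131 130 128 126 127 130 132 132 131 125 129 143 178 192 189 184 147  84  74  89  95  93  94  87  74  60  87 169 195 200 198 158 136 133 131 133 134 133 130 130 130 132 134 134 133 131 131 133 132 132
121 133 134 133 133 134 131 130 125 126 129 131 132 131 130 132 140 172 191 189 184 150  86  73  91  89  92 102  89  73  57  86 160 180 189 179 153 135 132 131 131 134 133 133 132 130 132 133 133 132 134 134 134 135 133

[... 6004 characters left out ...]
 51  47  48  47  46  49  47  50  45  46  50  48  51  50  47  46  47  51  52  52  49  49  50  48  52  54  77 118 153 156 153 141 135 133 131 132 132 132 133
180 131 131 131 133 134 133 133 131 136 139 156 161 157 138  78  52  48  48  47  49  49  49  48  48  48  46  49  46  50  47  49  53  51  52  50  54  52  52  53  56  57  80 121 149 157 157 151 136 132 132 132 133 132 131
0.14240000000000003 [274.54151465 142.56783092] [274.97231726 142.54359514]
0.1579 [274.55914305 138.08659263] [274.99573282 138.06223697]
0.1784 [273.81742528 126.54359929] [274.25387134 126.51978328]
0.075 [275.56325463 169.26605852] [275.98112537 169.24137441]
0.06 [275.71879474 174.49056239] [276.13328621 174.46584975]
```

In the side view the cap's plug is centred near column 273.8 and the barrel near 275.9. After correcting for image tilt, the cap needs about 1 mm more in +x, plus the leftover 1.5 mm in +y. I'll adjust and descend to just above the rim.

>>> jog_arm --increments '[{"wx": 0, "wy": 0, "x": 0.2, "y": 0.07, "z": 1, "wz": 0, "claw": 5}, {"wx": 0, "wy": 0, "x": 0.2, "y": 0.07, "z": 2, "wz": 0, "claw": 5}, {"wx": 0, "wy": 0, "x": 0.2, "y": 0.07, "z": 2.7, "wz": 0, "claw": 5}, {"wx": 0, "wy": 0, "x": 0.2, "y": 0.07, "z": 2.7, "wz": 0, "claw": 5}, {"wx": 0, "wy": 0, "x": 0.2, "y": 0.07, "z": 2.7, "wz": 0, "claw": 5}]'

```text
clock: 6.88
position: [0.592, 0.2038, 0.1417]
tool_rot: [3.141, -0.0, 1.349]
force: [-0.1, -0.8, -1.0]
grip_width: 0.0131
```

Run:
```python
from h import *
st()
S=Cam("side"); S.crop((274,150),32,"pics/4.png",9)
p=bot.observe()["position"]-[0.0018,-.0004,0]
for n,P in (("wing base front",p+[0,-.007,-.0379+.031]),("plug bottom front",p+[0,-.016,-.0379])): 
  q=S.proj(P); print(n,q,(q-(274-32,150-32))*9)
for n,P in (("rim front outer",[.589,.203-.029,.1]),("rim back outer",[.589,.203+.029,.1]),("barrel/head",[.589,.203-.029,.048])): 
  q=S.proj(P); print(n,q,(q-(274-32,150-32))*9)
```

```text
t 6.88 pos [0.592  0.2038 0.1417] rpy [179.97  -0.    77.28] F [-0.1 -0.8 -1. ] M [0.02 0.   0.04] grip 0.0131 q [ 0.04  0.72 -0.72  1.65  0.55  0.98  0.48]
wing base front [274.73189568 142.40442855] [294.58706112 219.63985695]
plug bottom front [275.33426929 155.72594974] [300.00842359 339.53354764]
rim front outer [275.2559542 160.3694836] [299.30358779 381.32535242]
rim back outer [273.59790287 147.70199844] [284.38112583 267.31798596]
barrel/head [275.80024603 178.61230788] [304.20221425 545.51077094]
```

View pics/4.png

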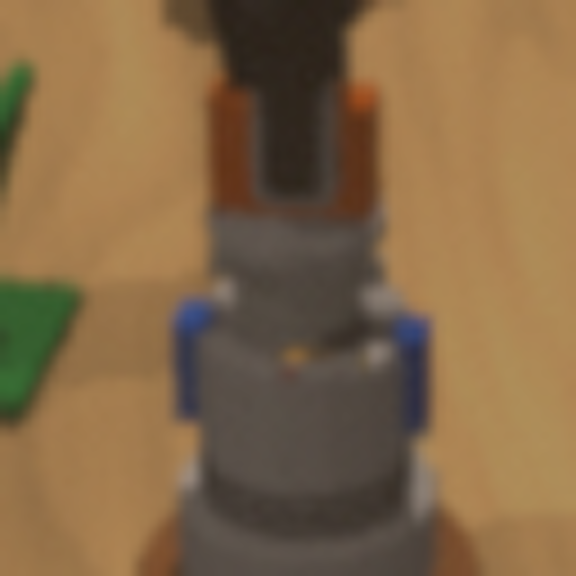

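The side view shows the wing centred at column 293, the fins at 302 and the barrel at 304, which matches alignment within about 0.5 mm after image tilt. Now I'll lower it in while feeling the force.

>>> jog_arm --increments '[{"wx": 0, "wy": 0, "x": -0.05, "y": 0, "z": 0.4, "wz": 0, "claw": 5}, {"wx": 0, "wy": 0, "x": -0.05, "y": 0, "z": 0.8, "wz": 0, "claw": 5}, {"wx": 0, "wy": 0, "x": -0.05, "y": 0, "z": 1.1, "wz": 0, "claw": 5}, {"wx": 0, "wy": 0, "x": -0.05, "y": 0, "z": 1.1, "wz": 0, "claw": 5}]'

```text
clock: 7.42
position: [0.5919, 0.2033, 0.1305]
tool_rot: [3.141, 0.0, 1.349]
force: [0.3, 0.3, -0.6]
grip_width: 0.0128
```

Run:
```python
from h import *
st()
```

```text
t 7.42 pos [0.5919 0.2033 0.1305] rpy [1.7998e+02 1.0000e-02 7.7280e+01] F [ 0.3  0.3 -0.6] M [-0.03  0.02 -0.02] grip 0.0128 q [ 0.03  0.73 -0.71  1.66  0.56  0.96  0.47]
```

No contact, so the tip is in the bore. Next, take the ears through the notches.

>>> jog_arm --increments '[{"wx": 0, "wy": 0, "x": 0, "y": 0, "z": 0.3, "wz": 0, "claw": 5}, {"wx": 0, "wy": 0, "x": 0, "y": 0, "z": 0.6, "wz": 0, "claw": 5}, {"wx": 0, "wy": 0, "x": 0, "y": 0, "z": 0.8, "wz": 0, "claw": 5}, {"wx": 0, "wy": 0, "x": 0, "y": 0, "z": 0.8, "wz": 0, "claw": 5}]'

```text
clock: 7.92
position: [0.5918, 0.2033, 0.1223]
tool_rot: [3.142, 0.0, 1.349]
force: [0.7, 0.7, -1.6]
grip_width: 0.0129
```

Run:
```python
from h import *
st()
```

```text
t 7.92 pos [0.5918 0.2033 0.1223] rpy [1.800e+02 2.000e-02 7.728e+01] F [ 0.7  0.7 -1.6] M [ 0.02  0.   -0.04] grip 0.0129 q [ 0.03  0.74 -0.7   1.66  0.57  0.95  0.47]
```

>>> jog_arm --increments '[{"wx": 0, "wy": 0, "x": 0, "y": 0, "z": 0.2, "wz": 0, "claw": 5}, {"wx": 0, "wy": 0, "x": 0, "y": 0, "z": 0.4, "wz": 0, "claw": 5}, {"wx": 0, "wy": 0, "x": 0, "y": 0, "z": 0.6, "wz": 0, "claw": 5}, {"wx": 0, "wy": 0, "x": 0, "y": 0, "z": 0.6, "wz": 0, "claw": 5}]'

```text
clock: 8.43
position: [0.5919, 0.2033, 0.1164]
tool_rot: [3.141, 0.0, 1.349]
force: [0.2, -0.6, 3.4]
grip_width: 0.013
```

Run:
```python
from h import *
st()
```

```text
t 8.43 pos [0.5919 0.2033 0.1164] rpy [1.7999e+02 1.0000e-02 7.7280e+01] F [ 0.2 -0.6  3.4] M [-0.13  0.04  0.05] grip 0.013 q [ 0.03  0.75 -0.7   1.67  0.57  0.94  0.46]
```

>>> jog_arm --increments '[{"wx": 0, "wy": 0, "x": 0, "y": 0, "z": 0.15, "wz": 0, "claw": 5}, {"wx": 0, "wy": 0, "x": 0, "y": 0, "z": 0.25, "wz": 0, "claw": 5}, {"wx": 0, "wy": 0, "x": 0, "y": 0, "z": 0.25, "wz": 0, "claw": 5}]'

```text
clock: 8.8
position: [0.5919, 0.2033, 0.1141]
tool_rot: [3.141, 0.0, 1.349]
force: [-1.6, -1.1, 7.5]
grip_width: 0.0132
```

Run:
```python
from h import *
st()
S=Cam("side"); S.crop((274,155),32,"pics/5.png",9)
```

```text
t 8.8 pos [0.5919 0.2033 0.1141] rpy [1.7997e+02 1.0000e-02 7.7280e+01] F [-1.6 -1.1  7.5] M [-0.26  0.36  0.  ] grip 0.0132 q [ 0.03  0.75 -0.7   1.67  0.58  0.94  0.46]
```

View pics/5.png

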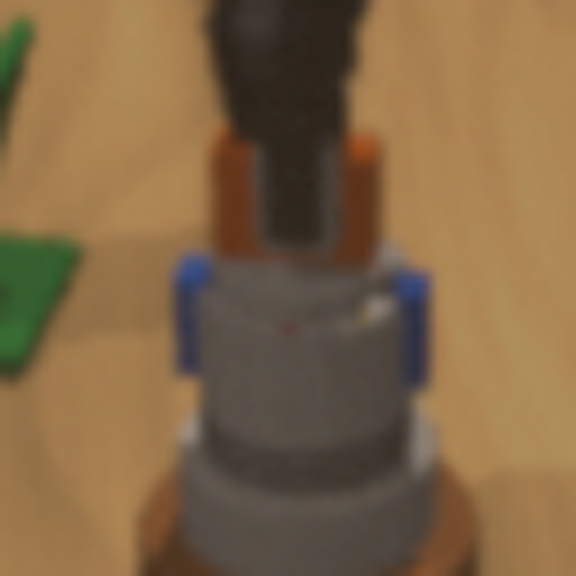

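The cap is seated: the flange is down on the rim and the force is above full spring force. Now the twist clockwise (+wz in the tool frame), in two stages.

>>> jog_arm --increments '[{"wx": 0, "wy": 0, "x": -0.02, "y": 0, "z": -0.05, "wz": 5, "claw": 5}, {"wx": 0, "wy": 0, "x": -0.03, "y": 0, "z": -0.05, "wz": 10, "claw": 5}, {"wx": 0, "wy": 0, "x": -0.04, "y": -0.01, "z": -0.05, "wz": 15, "claw": 5}, {"wx": 0, "wy": 0, "x": -0.05, "y": -0.01, "z": -0.05, "wz": 20, "claw": 5}, {"wx": 0, "wy": 0, "x": -0.05, "y": -0.01, "z": -0.05, "wz": 20, "claw": 5}]'

```text
clock: 9.48
position: [0.5919, 0.2031, 0.1147]
tool_rot: [3.141, -0.0, 1.0]
force: [0.7, 0.8, 3.8]
grip_width: 0.0128
```

Run:
```python
from h import *
st()
```

```text
t 9.47 pos [0.5919 0.2031 0.1147] rpy [ 1.7995e+02 -3.0000e-02  5.7310e+01] F [0.7 0.8 3.8] M [ 0.13 -0.07  0.01] grip 0.0128 q [-0.02  0.73 -0.62  1.67  0.51  0.91  0.16]
```

>>> jog_arm --increments '[{"wx": 0, "wy": 0, "x": -0.02, "y": 0, "z": 0, "wz": 5, "claw": 5}, {"wx": 0, "wy": 0, "x": -0.03, "y": 0, "z": 0, "wz": 10, "claw": 5}, {"wx": 0, "wy": 0, "x": -0.04, "y": -0.01, "z": 0, "wz": 15, "claw": 5}, {"wx": 0, "wy": 0, "x": -0.05, "y": -0.01, "z": 0, "wz": 20, "claw": 5}, {"wx": 0, "wy": 0, "x": -0.05, "y": -0.01, "z": 0, "wz": 21, "claw": 5}, {"wx": 0, "wy": 0, "x": -0.05, "y": -0.01, "z": 0, "wz": 21, "claw": 5}]'

```text
clock: 10.22
position: [0.5916, 0.2029, 0.1148]
tool_rot: [3.141, -0.001, 0.636]
force: [-0.3, -0.0, 4.6]
grip_width: 0.0131
```

Run:
```python
from h import *
st()
S=Cam("side","pics/s6f.png"); S.crop((274,155),32,"pics/6.png",9)
```

```text
t 10.22 pos [0.5916 0.2029 0.1148] rpy [ 1.7996e+02 -6.0000e-02  3.6460e+01] F [-0.3 -0.   4.6] M [ 0.19 -0.12 -0.02] grip 0.0131 q [-0.08  0.71 -0.53  1.68  0.44  0.88 -0.15]
```

View pics/6.png

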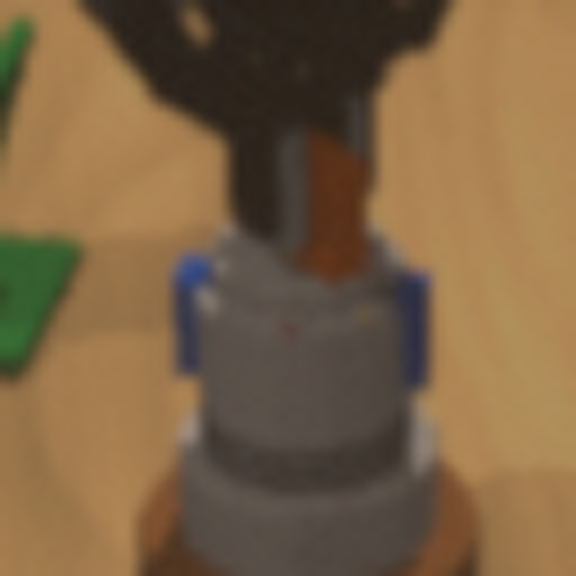

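View pics/s6f.png

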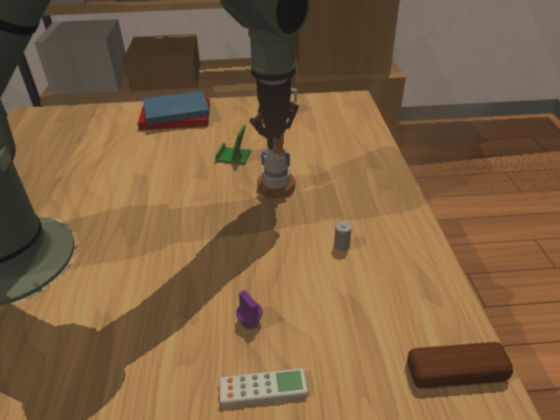

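Run:
```python
from h import *
S=Cam("side");st()
for yaw in(-40,-48,-53.5,-60):
  u=np.array([np.cos(np.radians(yaw)),np.sin(np.radians(yaw)),0]); v=np.array([-u[1],u[0],0])
  print(yaw,[((S.proj([.5897,.203,.1075]+.022*u+s*.007*v)-(242,123))*9).round(0).tolist() for s in(-1,1)])
```

```text
t 10.32 pos [0.5916 0.2028 0.1147] rpy [ 1.7997e+02 -5.0000e-02  3.6420e+01] F [-0.2  0.9  4.5] M [ 0.29 -0.15  0.01] grip 0.0127 q [-0.08  0.71 -0.53  1.68  0.44  0.88 -0.15]
-40 [[346.0, 290.0], [376.0, 266.0]]
-48 [[335.0, 293.0], [372.0, 273.0]]
-53.5 [[328.0, 296.0], [368.0, 276.0]]
-60 [[318.0, 298.0], [362.0, 281.0]]
```

The wing's near corner at about (335,280) and right edge near 366 (predicted 328 and 368 for no slip) put the turn at about 36 to 42 degrees. The cap is held still under spring force, so I'm handing in.

Run:
```python
from h import *
st(); print(bot.job_done())
```

```text
t 10.32 pos [0.5916 0.2028 0.1147] rpy [ 1.7997e+02 -5.0000e-02  3.6420e+01] F [-0.2  0.9  4.5] M [ 0.29 -0.15  0.01] grip 0.0127 q [-0.08  0.71 -0.53  1.68  0.44  0.88 -0.15]
the job is handed in; nothing more can be done
None
```

I put the cap into the barrel through the notches, pressed it down against the spring until it seated, and turned it to about the half-turn mark. I handed the job in at 10.3 s with the cap still gripped (60 N set); no verdict came back.

- **Seating:** the upward force on the tool rose to 7.5 N, about 8.5 N with the cap's weight added. That is more than the 6 N full spring force, so the flange was on the rim.
- **Turn:** the tool turned 41° clockwise with almost no torque about its axis (0.02 N m or less). The wing in the side picture suggests the cap itself turned about 36–42°, well short of the lock click. The spring was still pushing up with about 4.5 N at the end.
- **Bystanders:** by eye, the last side picture shows the remote, phone stand, spare cell and purple look-alike where they were at the start.
- **Disagreements:**
  - The cameras and the arm differed by 1–2 mm along x. I corrected for this before inserting.
  - In the last picture the wing's near corner was about 1–2 pixels (2–4 mm) from where a no-slip turn predicted. That is within what I can read from a blurred picture.
- **Not checked:** the arm blocked the top camera over the flashlight, so the final angle was checked from the side view only.

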